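# Walk the sample block round to the reader's fence

### The arm

A 6-joint arm with a two-finger parallel gripper is mounted at the origin on the work surface. World frame = base frame: x ahead of the robot, y to its left, z up, the work surface at z = 0. Lengths are in m, angles in rad, forces in N, time in s.
With the tool pointing down it reaches from about 0.35 to 0.975 m from the base axis. Payload 4.9 kg.
Tool frame: the origin (TCP) lies at the very end of the fingers, on their centre line; the grasp point (between the pads) lies 19 mm behind it; z points along the fingers, y is the line along which they close (so a half turn about z gives the same grasp; the last joint's range is limited). The gripper opens to 85 mm and grips with 20 to 120 N. Pads are 22 mm wide; open, the fingers measure 114 mm over their backs; the gripper's body (76 mm by 85 mm) begins 54 mm behind the grasp point. The pads swing forward as they close: fully open they stand 13 mm farther back than shut.
Start: joints at [-1.285, 0.053, 1.613, -0, 1.476, -0.119], TCP at [0.246, -0.574, 0.231] pointing down, gripper open.
Joint ranges: [-3.01, 3.01], [-1.01, 2.22], [0.06, 2.58], [-1.02, 4.17], [0.09, 2.62], [-3.14, 3.14]. Speed limits (rad/s): [2.57, 2.57, 3.14, 3.14, 3.14, 3.14].

### API

Orientations are given as a rotation vector (axis times angle).
In Python, from station import ctrl, imaging gives the robot as it stands.
- The arm moves only by the tool play_rows, never from a script. Its argument "series" is a list of rows, each a list of 3 entries, a list of its own where there are three numbers: the opening, from 0 (shut) to 1 (fully open), then the shift along the tool's x, y, z each as a share of 0.05 m, from -1 to 1, then the turn, a rotation vector about the tool's x, y, z each as a share of 8 degrees, from -1 to 1. In form: [[grip, [dx, dy, dz], [ax, ay, az]], ...]. A call has 1 to 8 rows; each row shifts and turns the commanded pose from where the row before left it, along the tool's axes as they then stand; what a row does not reach is not made up. A row lasts 1/8 s, in which the tool goes at most 62.5 mm and 10.7 degrees, less where a joint would pass 70% of its speed; a pose out of reach is approached as far as the arm can. A call with a number of a shift or a turn outside -1 to 1 is refused whole. A call with a gripper value outside its range is refused whole. The fingers move at their own pace and stop on an object; "force" is the grip in N (left out, the last holds). Time passes only in rows, so rows that do not move let the fingers close. It gives the time, the measured TCP pose, the force, the opening and the grip force at its end, in the units of the state.
- ctrl.get_obs(): the state, without advancing time (a new reading comes with each control period).
- imaging.get_image(name): name is "scene" or "top" or "wrist"; returns a dict with "color" (400x640x3 uint8, blue, green, red), "fx", "fy", "cx", "cy" (pixels), "D" ([k1, k2, p1, p2, k3] as OpenCV has them; the pictures are not rectified), "extrinsics" (4x4, takes a point from world to camera coordinates); the wrist camera has in their place "hand_eye" (4x4, takes a point from camera to tool coordinates, whose origin is the TCP and whose axes are the flange's). Camera axes: x right, y down, z forward; pixel columns grow to the right and rows downward; lengths in m; the calibration is good to about 2 mm. A picture is of the moment at which its call begins: read the wrist's pose just before it. There is no depth.
- ctrl.finish_job(): hands the job in; it is judged then, once.
The state is a dict: "t": time; "q": joint angles; "dq": joint speeds; "effort": joint torques, N m; "tool_pos": TCP position; "tool_rot": TCP orientation; "contact_force": force on the tool from outside, world axes, zero at the start; "wrist_torque": the same for the moment, N m; "opening": finger opening in m; "grip_force": force on a finger pad.
Only numpy, scipy, OpenCV 4.12 (cv2) and the standard library are available. Lean on these libraries where they do the work, as an engineer would, in place of code of your own. Each camera call takes 0.05 s, during which the arm holds its last target. There are 200 camera calls.

### The job

The heavy aluminium sample block stands turned away from the card reader. Without gripping or lifting it, walk it round on its white sheet with pushes near its corners, keeping it off the reader's fence until its blue face looks at the fence; then push it up so that the blue face lies flat against the fence, with the red line on the block centred on the red mark of the fence. Let go of it there, and leave the sample cups where they stand.

Things in the scene. Friction and masses are not known exactly. Their poses are not given: they have to be found in the camera images.
- block: aluminium block, 0.7 to 1 kg, 86 mm along x, 120 mm along y, 45 mm tall, flat solid sides. One long side, +x, is blue with a blue top edge; the others are bare. On top black plugs, a red line along x at mid length. It stands on four small feet 24 mm (x) and 34 mm (y) from its middle. Origin: its middle, at the table. Slides with 3 to 7 N. Starts clear of the fence, its blue side 69 to 126 degrees from facing it
- reader: fixed card reader: white housing 95 mm deep, 200 mm wide, 50 mm tall; along its front the fence, a bar 200 mm wide (y), 8 mm thick, 30 mm tall, red mark at its middle, drawn on over the top. Origin on the fence's front face (plane x = 0) under the red mark, at the table; +x points into the reader, y along the fence. The block is on the -x side, on a white sheet reaching to x = -220 mm and 120 mm to either side. Flat and centred, the block's origin is at x = -43 mm, y = 0 here
- cup_a: sealed sample cup, 52 mm across with a white lid, 62 mm tall, standing loose on the table beside the work; a bystander to be left alone; origin at the centre of its underside (amber, on the left of the block)
- cup_b: sealed sample cup, 52 mm across with a white lid, 62 mm tall, standing loose on the table beside the work; a bystander to be left alone; origin at the centre of its underside (amber, on the right of the block)
- cup_c: sealed sample cup, 52 mm across with a white lid, 62 mm tall, standing loose on the table beside the work; a bystander to be left alone; origin at the centre of its underside (clear, to the right of the block, nearer the robot)
There are look-alikes about, which are no part of the job. What is meant by the block is not orange or purple, and is the larger of those in its own colour.

How it is judged:
By the outcome, as a careful person would: the job done as asked, in the order asked, and still so for the second after the job is handed in, with the robot touching nothing.
It also fails if it takes over 72 s, if anything falls off the work surface, if the arm or the gripper's body presses on something with over 40 N, if the wrist force passes 120 N, or if a joint passes its speed limit or range.

## Working session

There is one attempt and no reset: what is moved stays moved. The work goes in short steps, Python scripts to look and compute and a tool call to move; the robot and the scene stay as the last step left them, time stands still between calls to the robot, and variables do not carry over. Pictures are saved under pics/ and viewed, at most 10 in all, crops included, and the job is handed in when it is done.

Besides the shell and the picture viewer there is one more tool, called in YAML: its name, and indented under it one key for each argument. play_rows: Moves the arm, as the interface text tells. Shift numbers are shares of 0.05 m and turn numbers shares of 8 degrees, none past 1 either way. Its arguments: {"type":"object","properties":{"series":{"type":"array"},"force":{"type":"number"}},"required":["series"]}

```bash
ls; mkdir -p pics
python3 - <<'E'
from station import ctrl, imaging
import cv2
o=ctrl.get_obs();print(o)
for n in("scene","top"):
    d=imaging.get_image(n);cv2.imwrite(f"pics/{n}0.png",d["color"]);print(n,d["fx"],d["fy"],d["cx"],d["cy"],d["D"],d["extrinsics"])
E
```

```text
pics
{'t': 0.0, 'q': array([-1.28500915e+00,  5.33571489e-02,  1.61427881e+00, -3.88833801e-06,
        1.47597566e+00, -1.18983398e-01]), 'dq': array([ 0.00078276, -0.00096377,  0.00078967, -0.00195214,  0.00027546,
       -0.00126759]), 'effort': array([ 9.18572441e-04, -3.93681765e+01, -3.70175278e+01,  1.36813441e-07,
        7.16357521e-03,  3.40142698e-06]), 'tool_pos': array([ 0.24596569, -0.57390234,  0.2300719 ]), 'tool_rot': array([-3.07550176e+00, -6.31076770e-01,  2.70078903e-04]), 'contact_force': array([-0.361158  , -0.85014352,  0.302791  ]), 'wrist_torque': array([-0.012876  , -0.01023424,  0.03475232]), 'grip_force': 0.0, 'opening': 0.08540410947743221}
scene 449.2873641747094 449.2873641747094 311.077813756856 203.74580166321354 [-0.09100657  0.          0.          0.          0.        ] [[ 0.83311028  0.55305569  0.007528   -0.44700251]
 [ 0.31089201 -0.45697688 -0.83337764 -0.13591059]
 [-0.45746412  0.69663587 -0.55265273  1.25954556]
 [ 0.          0.          0.          1.        ]]
top 456.9004042793 456.9004042793 322.7511533252573 208.50378426178244 [-0.01923662  0.          0.          0.          0.        ] [[ 0.0150158  -0.99982834 -0.01085467  0.01230746]
 [-0.98254521 -0.0127414  -0.1855871   0.52310576]
 [ 0.18541693  0.01345194 -0.98256786  0.98323907]
 [ 0.          0.          0.          1.        ]]
```

View pics/top0.png

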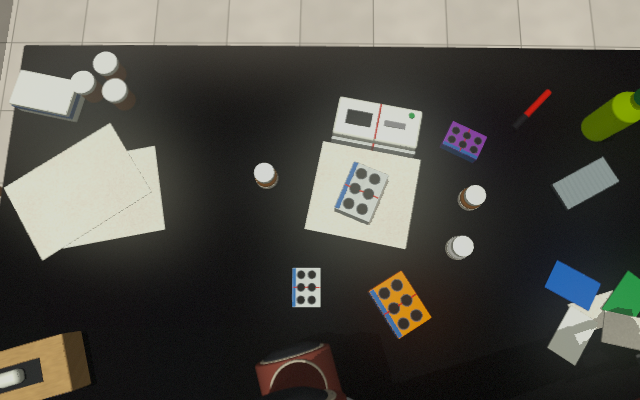

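View pics/scene0.png

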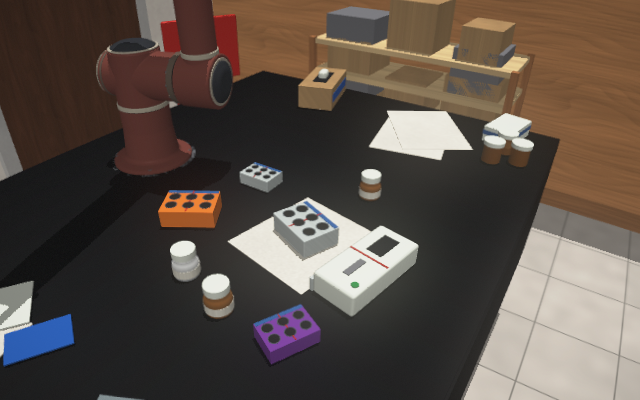

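The candidates, in top-view pixels, are grey large (361,192), grey small (306,287), orange (400,303) and purple (465,140). The block is the larger bare one on the sheet at (361,192). I'll confirm it in a crop and measure it.

```bash
cat > h.py <<'E'
from station import ctrl, imaging
import cv2, numpy as np
from scipy.spatial.transform import Rotation as R
def ray(d,uv,z,T=None):
    """pixels -> world points on plane z"""
    K=np.array([[d["fx"],0,d["cx"]],[0,d["fy"],d["cy"]],[0,0,1]])
    E=d["extrinsics"] if T is None else T
    n=cv2.undistortPoints(np.float64(uv).reshape(-1,1,2),K,np.float64(d["D"])).reshape(-1,2)
    r=np.c_[n,np.ones(len(n))]@E[:3,:3]; c=-E[:3,:3].T@E[:3,3]
    return c+r*((z-c[2])/r[:,2])[:,None]
def pix(d,p):
    K=np.array([[d["fx"],0,d["cx"]],[0,d["fy"],d["cy"]],[0,0,1]]);E=d["extrinsics"]
    return cv2.projectPoints(np.float64(p).reshape(-1,1,3),cv2.Rodrigues(E[:3,:3])[0],E[:3,3],K,np.float64(d["D"]))[0].reshape(-1,2)
def masks(im):
    hsv=cv2.cvtColor(im,cv2.COLOR_BGR2HSV);h,s,v=cv2.split(hsv)
    red=((h<10)|(h>170))&(s>110)&(v>70); blue=(h>98)&(h<122)&(s>110)&(v>60)
    return red,blue
def blobs(m,box,amin=4):
    x0,y0,x1,y1=box;mm=np.zeros(m.shape,np.uint8);mm[y0:y1,x0:x1]=m[y0:y1,x0:x1]
    n,l,st,c=cv2.connectedComponentsWithStats(mm)
    return [(st[i,4],c[i],np.argwhere(l==i)[:,::-1]) for i in range(1,n) if st[i,4]>=amin]
E
python3 - <<'E'
from h import *
d=imaging.get_image("top");im=d["color"]
cv2.imwrite("pics/c1.png",cv2.resize(im[85:260,290:490],None,fx=4,fy=4,interpolation=cv2.INTER_CUBIC)[:600,:800] if 0 else cv2.resize(im[90:240,295:495],None,fx=4,fy=4,interpolation=cv2.INTER_CUBIC))
red,blue=masks(im)
for nm,m in(("red",red),("blue",blue)):
    for a,c,p in blobs(m,(300,90,430,250)): 
        print(nm,a,c,p.min(0),p.max(0))
E
```

```text
red 25 [378.8  115.36] [377 104] [381 126]
red 4 [376.  130.5] [376 129] [376 132]
red 4 [375.  135.5] [375 134] [375 137]
red 4 [373.  144.5] [373 143] [373 146]
red 5 [348.  185.2] [346 184] [350 186]
red 5 [361.  190.6] [359 190] [363 191]
red 6 [374.66666667 196.16666667] [373 195] [377 197]
blue 62 [351.38709677 173.12903226] [346 163] [357 183]
blue 68 [341.27941176 196.45588235] [336 186] [346 207]
```

View pics/c1.png

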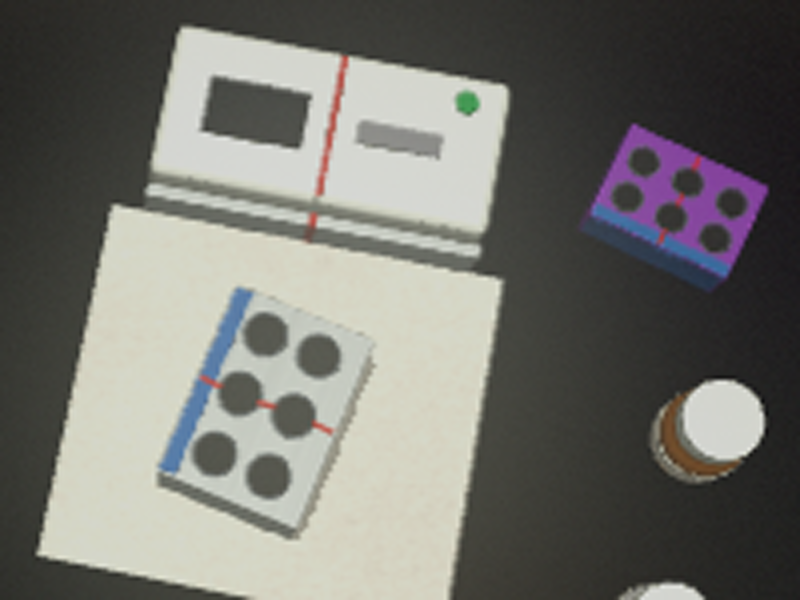

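The crop confirms the grey block on the sheet at top (361,190). Its blue edge is on the left and its red line runs (346,184)–(377,197). Fence mark foot is at about (373,147).

```bash
cat >> h.py <<'E'
def block_pose(d,box,z=.045):
    """middle and blue-face angle from blue edge and red line on top"""
    red,blue=masks(d["color"])
    b=blobs(blue,box,6); bp=ray(d,np.vstack([x[2] for x in b]),z)[:,:2]
    (c,sz,a)=cv2.minAreaRect(bp.astype(np.float32)*1000)
    u,s,vt=np.linalg.svd(bp-bp.mean(0)); e=vt[0]
    return bp,np.array(c)/1000,np.array(sz),e
E
python3 - <<'E'
from h import *
d=imaging.get_image("top");im=d["color"]
b=im.astype(int)
m=((b.min(2)>150)).astype(np.uint8)
h,s,v=cv2.split(cv2.cvtColor(im,cv2.COLOR_BGR2HSV))
m=((v>160)&(s>18)&(s<70)&(h>15)&(h<45)).astype(np.uint8)
mm=np.zeros_like(m);mm[130:255,298:430]=m[130:255,298:430]
cs=max(cv2.findContours(mm,cv2.RETR_EXTERNAL,cv2.CHAIN_APPROX_NONE)[0],key=cv2.contourArea)
ap=cv2.approxPolyDP(cs,5,True).reshape(-1,2);P=ray(d,ap,0);print(ap.tolist(),P.round(4)[:,:2].tolist())
print("sides",np.linalg.norm(P-np.roll(P,-1,0),axis=1),[np.degrees(np.arctan2(*(np.roll(P,-1,0)-P)[i,1::-1])) for i in range(len(P))])
print("red housing line z.05",ray(d,[[380.9,104],[375.7,138]],.05)[:,:2],"fence foot",ray(d,[[372.3,149.5]],0),"fence top",ray(d,[[373.3,144.5]],.03))
bp,c,sz,e=block_pose(d,(320,155,400,230));print("blue",c,sz,e)
print("red line",ray(d,[[345.5,184],[377.5,197.2]],.045),"mid",ray(d,[[361.3,190.6]],.045))
# block top corners from crop
print("corners",ray(d,np.array([[240,288],[374,345],[297,526],[160,468]])/4+[295,90],.045)[:,:2])
for n,u,z in(("a",(264,169),.062),("b",(475.5,195),.062),("c",(460,243),.062)): print(n,ray(d,[u],z))
E
```

```text
[[323, 141], [304, 228], [313, 230], [309, 226], [316, 222], [326, 228], [324, 221], [334, 229], [322, 232], [405, 247], [417, 159]] [[0.6996, 0.0222], [0.4849, 0.0637], [0.4805, 0.0424], [0.4898, 0.052], [0.4996, 0.0357], [0.4856, 0.012], [0.5022, 0.0169], [0.4835, -0.0068], [0.476, 0.0212], [0.4434, -0.1726], [0.6567, -0.2055]]
sides [0.21862032 0.02171388 0.01340408 0.0189892  0.02754612 0.01730776
 0.03023668 0.02904788 0.19653689 0.21585502 0.23167917] [np.float64(169.065126000308), np.float64(-101.84058931510178), np.float64(45.68964530722234), np.float64(-59.13698121968419), np.float64(-120.43180910439135), np.float64(16.585309022589588), np.float64(-128.21812770359483), np.float64(104.92342422365451), np.float64(-99.55464694742257), np.float64(-8.762999667325944), np.float64(79.34385489656994)]
red housing line z.05 [[ 0.7753183  -0.11377744]
 [ 0.69099321 -0.10090675]] fence foot [[ 0.67935932 -0.09771976  0.        ]] fence top [[ 0.68190617 -0.09723114  0.03      ]]
blue [ 0.58034033 -0.03339568] [  6.91980743 113.50121307] [-0.92411236  0.38212086]
red line [[ 0.58143024 -0.03156119  0.045     ]
 [ 0.55144574 -0.10455794  0.045     ]] mid [[ 0.5663854  -0.06771181  0.045     ]]
corners [[ 0.63399707 -0.05321676]
 [ 0.60096989 -0.13016431]
 [ 0.49519306 -0.08557421]
 [ 0.52747613 -0.00805523]]
a [[0.61002587 0.1542916  0.062     ]]
b [[ 0.55564485 -0.32216194  0.062     ]]
c [[ 0.44726338 -0.28308073  0.062     ]]
```

```bash
cat >> h.py <<'E'
O=np.array([.680,-.0975]);YAW=np.radians(-9.8)
A=np.array([[np.cos(YAW),np.sin(YAW)],[-np.sin(YAW),np.cos(YAW)]])  # world->reader
def to_r(p): return (np.asarray(p)[...,:2]-O)@A.T
def tool():
    o=ctrl.get_obs();Rm=R.from_rotvec(o["tool_rot"]).as_matrix()
    return o,Rm,to_r(o["tool_pos"])*1000,np.degrees(np.arctan2(Rm[1,0],Rm[0,0])-YAW)
def need(xr,yr,z):
    """tool-axis shift in 0.05 shares to reader-frame point (mm)"""
    o,Rm,p,y=tool(); w=np.r_[O+A.T@np.array([xr,yr])/1000,z/1000]
    return (Rm.T@(w-o["tool_pos"])/.05).round(2)
def bpt(c,phi,u,v):
    f=np.radians(phi);return np.array(c)+u*np.array([np.cos(f),np.sin(f)])+v*np.array([-np.sin(f),np.cos(f)])
E
python3 - <<'E'
from h import *
print(to_r([.565,-.0683])*1000)
for n,p in(("a",(.610,.154)),("b",(.556,-.322)),("c",(.447,-.283))):print(n,to_r(p)*1000)
o,Rm,p,y=tool();print(p,y)
t=bpt((-118,10),77,43+15,-50)+[11,14.5];print("start B tool",t)
w=np.r_[O+A.T@t/1000,.2]
Rm2=Rm@R.from_rotvec([0,0,np.radians(y)]).as_matrix();print("turn share",y/8,"shift after turn",Rm2.T@(w-o["tool_pos"])/.05, w)
E
```

```text
[-118.2920257     9.19981823]
a [-111.78624193  235.91542153]
b [ -83.97854685 -242.33005111]
c [-198.02617825 -222.45197847]
[-346.52160769 -543.51438893] 32.99569909331468
start B tool [-45.23433561  69.76591104]
turn share 4.124462386664335 shift after turn [  6.02612697 -12.2648729    0.620475  ] [ 0.64730055 -0.02105281  0.2       ]
```

play_rows:
  series:
    - [0,[0,0,0],[0,0,0.825]]
    - [0,[0,0,0],[0,0,0.825]]
    - [0,[0,0,0],[0,0,0.825]]
    - [0,[0,0,0],[0,0,0.825]]
    - [0,[0,0,0],[0,0,0.825]]
    - [0,[0.46,-0.94,0],[0,0,0]]
    - [0,[0.46,-0.94,0],[0,0,0]]
    - [0,[0.46,-0.94,0],[0,0,0]]

```text
t: 1.2
tool_pos: [0.3387, -0.4459, 0.231]
tool_rot: [-3.13, 0.27, 0.0]
contact_force: [1.4, 0.3, 0.8]
opening: -0.0001
grip_force: 0.0
```

play_rows:
  series:
    - [0,[0.46,-0.94,0],[0,0,0]]
    - [0,[0.46,-0.94,0],[0,0,0]]
    - [0,[0.46,-0.94,0],[0,0,0]]
    - [0,[0.46,-0.94,0],[0,0,0]]
    - [0,[0.46,-0.94,0],[0,0,0]]
    - [0,[0.46,-0.94,0],[0,0,0]]
    - [0,[0.46,-0.94,0],[0,0,0]]
    - [0,[0,0,0],[0,0,0]]

```text
t: 2.2
tool_pos: [0.554, -0.1477, 0.2309]
tool_rot: [-3.13, 0.261, 0.001]
contact_force: [-0.0, 0.0, -0.2]
opening: -0.0003
grip_force: 0.0
```

Run:
```python
from h import *
o,Rm,p,y=tool();print(p,y,o["tool_pos"],o["contact_force"],o["opening"],need(-45,72,150))
d=imaging.get_image("wrist");cv2.imwrite("pics/w1.png",d["color"]);print(d["hand_eye"],d["fx"])
```

```text
[-115.62964379  -70.92570938] 0.26834940383567113 [ 0.55398541 -0.14770949  0.23094989] [-0.04498578  0.03503393 -0.19229482] -0.00027526309026569974 [ 1.43 -2.85  1.62]
[[ 7.00719590e-05 -9.45347674e-01 -3.26064060e-01  8.38522850e-02]
 [ 9.99999990e-01  1.06252035e-04 -9.31508850e-05 -2.30235795e-04]
 [ 1.22704942e-04 -3.26064050e-01  9.45347672e-01 -1.42827131e-01]
 [ 0.00000000e+00  0.00000000e+00  0.00000000e+00  1.00000000e+00]] 314.8954202128597
```

View pics/w1.png

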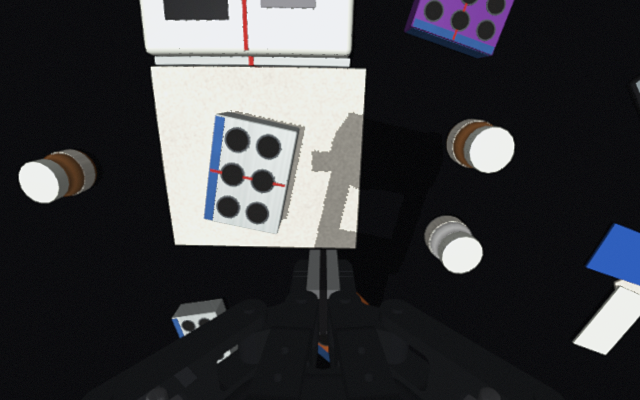

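Wrist view: block at about (251,172) with its blue edge on the left and red line (211,171)–(285,185). The fence lies horizontal at row ~62 with its mark at (251,61). I'll measure from this view.

```bash
cat >> h.py <<'E'
def wrist(save=None):
    o,Rm,p,y=tool();d=imaging.get_image("wrist")
    T=np.eye(4);T[:3,:3]=Rm;T[:3,3]=o["tool_pos"];d["extrinsics"]=np.linalg.inv(T@d["hand_eye"])
    if save:cv2.imwrite(save,d["color"])
    return d
def find(d,cguess,verbose=0):
    """block pose in reader frame (mm, deg)"""
    red,blue=masks(d["color"])
    def near(m,z,rad):
        uv=np.argwhere(m)[:,::-1];w=ray(d,uv,z);r=to_r(w)*1000
        return r[np.linalg.norm(r-cguess,axis=1)<rad]
    b=near(blue,.045,85);r=near(red,.045,65)
    r=r[np.abs(r[:,0])>-1]
    bm=b.mean(0);e=np.linalg.svd(b-bm,full_matrices=False)[2][0]
    n=np.array([e[1],-e[0]]);rm=r.mean(0)
    if (bm-rm)@n<0:n=-n
    by=np.array([-n[1],n[0]]);s=r@n;er=np.linalg.svd(r-rm,full_matrices=False)[2][0];er=er if er@n>0 else -er
    v=np.median(r@by);c=n*(s.max()+s.min())/2+by*v
    sb=b@n
    c2=n*(np.percentile(sb,50)+3.5-43)+by*v
    print("block red-mid",c.round(1),"blue-based",c2.round(1),"phi",np.degrees(np.arctan2(n[1],n[0])).round(1),"phi red",np.degrees(np.arctan2(er[1],er[0])).round(1),"redlen",(s.max()-s.min()).round(1),"bluelen",np.ptp(b@by).round(1),"bluew",np.ptp(sb).round(1))
    return c,c2
E
python3 - <<'E'
from h import *
d=wrist();find(d,np.array([-118,10]))
red,_=masks(d["color"])
for a,c,p in blobs(red,(200,0,300,90)):print(a,c,p.min(0),p.max(0))
g=cv2.cvtColor(d["color"],cv2.COLOR_BGR2GRAY)
for col in(175,215,290,330):print(col,g[50:76,col].tolist())
E
```

```text
block red-mid [-119.2   11.5] blue-based [-119.8    8.6] phi 77.6 phi red 77.5 redlen 81.1 bluelen 114.9 bluew 9.2
183 [242.37704918  24.16939891] [240   0] [245  49]
39 [248.61538462  60.35897436] [247  56] [251  65]
175 [219, 204, 170, 130, 91, 106, 177, 220, 220, 220, 222, 223, 225, 202, 125, 82, 181, 233, 238, 238, 238, 239, 239, 239, 238, 239]
215 [218, 201, 167, 125, 90, 115, 208, 222, 221, 223, 225, 226, 227, 198, 111, 86, 197, 238, 237, 236, 236, 236, 236, 236, 236, 236]
290 [225, 211, 189, 150, 106, 89, 125, 231, 230, 228, 228, 230, 229, 226, 180, 83, 114, 199, 236, 237, 237, 237, 238, 238, 238, 239]
330 [232, 221, 204, 177, 135, 96, 103, 172, 233, 230, 228, 227, 228, 229, 220, 154, 82, 155, 229, 240, 239, 238, 239, 237, 238, 238]
```

Run:
```python
from h import *
d=wrist()
P=ray(d,[[175,63.6],[215,63.5],[290,64.4],[330,64.9]],.03);print("fence top edge (reader mm)",(to_r(P)*1000).round(1).tolist())
print("mark front",to_r(ray(d,[[249.2,64]],.03))*1000)
print("housing red",(to_r(ray(d,[[240.3,2],[244.8,48]],.05))*1000).round(1))
print("need lateral",need(-45,72,231))
```

```text
fence top edge (reader mm) [[-2.9, 78.0], [-3.6, 36.4], [-5.1, -40.1], [-5.6, -80.7]]
mark front [[-4.44681345  1.40330159]]
housing red [[47.4  2. ]
 [ 8.2  0.3]]
need lateral [ 1.43 -2.93 -0.  ]
```

```bash
sed -i 's/^O=.*/O=np.array([.678,-.0965]);YAW=np.radians(-10.3)/' h.py
python3 - <<'E'
from h import *
c,c2=find(wrist(),np.array([-118,10]));t=bpt(c,78,43+15,-50)+[11,14.5];print(t,need(*t,15))
E
```

```text
block red-mid [-117.1    9.8] blue-based [-117.7    7. ] phi 78.1 phi red 78.1 redlen 80.1 bluelen 114.9 bluew 9.0
[-45.17162802  70.6154849 ] [ 1.4  -2.93  4.32]
```

play_rows:
  series:
    - [0,[0.35,-0.73,0],[0,0,0]]
    - [0,[0.35,-0.73,0],[0,0,0]]
    - [0,[0.35,-0.73,0],[0,0,0]]
    - [0,[0.35,-0.74,0],[0,0,0]]
    - [0,[0,0,0.9],[0,0,0]]
    - [0,[0,0,0.9],[0,0,0]]
    - [0,[0,0,0.9],[0,0,0]]
    - [0,[0,0,0.9],[0,0,0]]

```text
t: 3.4
tool_pos: [0.6465, -0.0198, 0.0501]
tool_rot: [3.13, -0.272, 0.001]
contact_force: [-0.3, -0.3, 0.2]
opening: -0.0003
grip_force: 0.0
```

play_rows:
  series:
    - [0,[0,0,0.4],[0,0,0]]
    - [0,[0,0,0.3],[0,0,0]]
    - [0,[0,0,0],[0,0,0]]

```text
t: 3.78
tool_pos: [0.6468, -0.0185, 0.0163]
tool_rot: [-3.13, 0.269, 0.0]
contact_force: [-0.6, 0.3, 0.3]
opening: 0.0002
grip_force: 0.0
```

Run:
```python
from h import *
o,Rm,p,y=tool();print(p,y,o["tool_pos"],o["contact_force"])
d=wrist("pics/w2.png")
try: find(d,np.array([-118,10]))
except Exception as e: print(e)
d=imaging.get_image("top")
try: find(d,np.array([-118,10]))
except Exception as e: print(e)
```

```text
[-44.63958665  71.18793139] 0.46082771258171895 [ 0.64680834 -0.0184776   0.01631242] [-0.586646    0.2617468   0.32145194]
index 0 is out of bounds for axis 0 with size 0
index 0 is out of bounds for axis 0 with size 0h.py:55: RuntimeWarning: Mean of empty slice.
  n=np.array([e[1],-e[0]]);rm=r.mean(0)
  ret = um.true_divide(
h.py:54: RuntimeWarning: Mean of empty slice.
  bm=b.mean(0);e=np.linalg.svd(b-bm,full_matrices=False)[2][0]
```

View pics/w2.png

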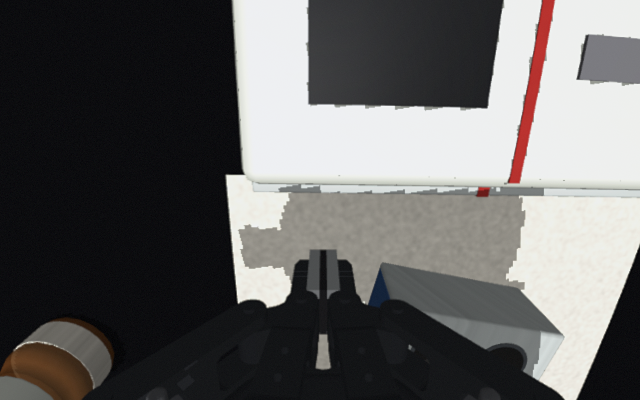

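Fingers at (322,270) stand just left of the blue face, near its fence end. I'll push B now, about 20° first.

play_rows:
  series:
    - [0,[-0.03,0.15,0],[0,0,0]]
    - [0,[-0.03,0.15,0],[0,0,0]]
    - [0,[-0.04,0.14,0],[0,0,0]]
    - [0,[-0.05,0.14,0],[0,0,0]]
    - [0,[-0.06,0.13,0],[0,0,0]]
    - [0,[-0.07,0.13,0],[0,0,0]]
    - [0,[0,0,0],[0,0,0]]

```text
t: 4.75
tool_pos: [0.6249, -0.0576, 0.016]
tool_rot: [3.13, -0.269, -0.003]
contact_force: [0.6, 0.8, -0.1]
opening: -0.0
grip_force: 0.4
```

play_rows:
  series:
    - [0,[0.02,-0.2,0],[0,0,0]]
    - [0,[0,0,-0.9],[0,0,0]]
    - [0,[0,0,-0.9],[0,0,0]]
    - [0,[-0.7,0,-0.9],[0,0,0]]
    - [0,[-0.7,0,-0.9],[0,0,0]]
    - [0,[-0.7,0,-0.5],[0,0,0]]
    - [0,[0,0,0],[0,0,0]]

```text
t: 5.62
tool_pos: [0.5246, -0.0289, 0.2238]
tool_rot: [3.129, -0.267, 0.006]
contact_force: [-0.5, -0.4, -0.6]
opening: 0.0
grip_force: 0.0
```

Run:
```python
from h import *
o,Rm,p,y=tool();print(p,y,o["tool_pos"])
d=wrist("pics/w3.png");find(d,np.array([-118,5]))
```

```text
[-163.04292747   39.12583591] 0.5381987132404948 [ 0.52458029 -0.02885224  0.22375656]
block red-mid [-131.4   -2.4] blue-based [-132.3   -4.4] phi 65.7 phi red 65.4 redlen 80.6 bluelen 115.1 bluew 12.2
```

```bash
cat >> h.py <<'E'
def mark(d):
    """fence mark (z=.03) in reader frame and fence front top edge angle"""
    red,_=masks(d["color"]);uv=np.argwhere(red)[:,::-1];r=to_r(ray(d,uv,.03))*1000
    k=(np.abs(r[:,0])<17)&(np.abs(r[:,1])<14);r=r[k]
    g=cv2.cvtColor(d["color"],cv2.COLOR_BGR2GRAY).astype(float);e=[]
    for y in list(range(-90,-10,5))+list(range(15,95,5)):
        xs=np.arange(-16,12,.5);w=np.c_[O+np.c_[xs,0*xs+y]@A/1000,0*xs+.03];q=pix(d,w).astype(np.float32)
        v=cv2.remap(g.astype(np.float32),q[:,0].reshape(1,-1),q[:,1].reshape(1,-1),cv2.INTER_LINEAR)[0]
        if np.ptp(v)<60:continue
        i=np.argmax(np.diff(cv2.GaussianBlur(v.reshape(1,-1),(5,1),0)[0]));e.append((y,xs[i]+.25))
    e=np.array(e)
    if len(e)>5:
        a,b=np.polyfit(e[:,0],e[:,1],1);k2=np.abs(e[:,1]-a*e[:,0]-b)<1.5
        if k2.sum()>4:a,b=np.polyfit(e[k2,0],e[k2,1],1)
        print("fence edge x at y0",b.round(1),"normal deg",np.degrees(np.arctan(-a)).round(2),k2.sum(),len(e))
    if len(r):print("mark x",r[:,0].min().round(1),r[:,0].max().round(1),"y",r[:,1].mean().round(1),len(r))
E
python3 - <<'E'
from h import *
d=wrist();mark(d);find(d,np.array([-131,-2]))
d=imaging.get_image("top");mark(d)
E
```

```text
fence edge x at y0 -2.0 normal deg -0.39 32 32
mark x -2.9 5.8 y 2.1 51
block red-mid [-131.4   -2.5] blue-based [-132.3   -4.5] phi 65.7 phi red 65.4 redlen 81.5 bluelen 115.1 bluew 12.3
mark x -16.8 16.8 y 0.1 161
```

View pics/w3.png

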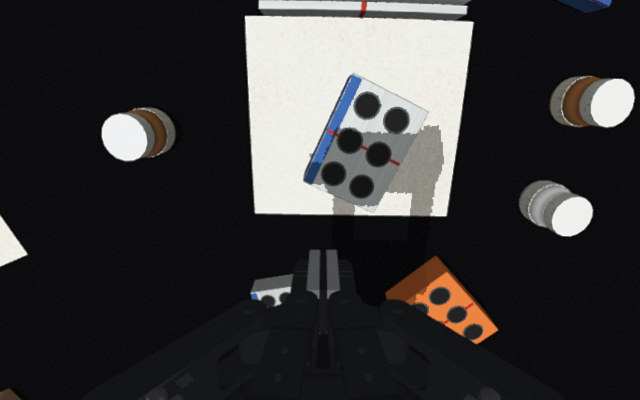

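The block turned 12° to φ≈66°, centre about (-130,-5) relative to the fence. Next is push A on the bare back face, at its near end.

play_rows:
  series:
    - [0,[-0.51,0.87,0],[0,0,0]]
    - [0,[-0.5,0.87,0],[0,0,0]]
    - [0,[0,0,0.9],[0,0,0]]
    - [0,[0,0,0.9],[0,0,0]]
    - [0,[0,0,0.9],[0,0,0]]
    - [0,[0,0,0.9],[0,0,0]]
    - [0,[0,0,0.55],[0,0,0]]
    - [0,[0,0,0],[0,0,0]]

```text
t: 6.78
tool_pos: [0.4573, -0.1054, 0.0096]
tool_rot: [-3.127, 0.268, 0.014]
contact_force: [-0.0, -0.0, 0.4]
opening: -0.0
grip_force: 0.0
```

Run:
```python
from h import *
o,Rm,p,y=tool();print(p,y,o["tool_pos"],o["contact_force"])
d=wrist("pics/w4.png");find(d,np.array([-131,-4]));mark(d)
```

```text
[-215.5471524   -48.20345892] 0.48897409268581116 [ 0.4573075  -0.10538635  0.00961473] [-0.01987344 -0.02907294  0.36321098]
block red-mid [-131.4   -2.1] blue-based [-132.5   -4.5] phi 65.2 phi red 65.5 redlen 82.3 bluelen 74.1 bluew 10.2
```

View pics/w4.png

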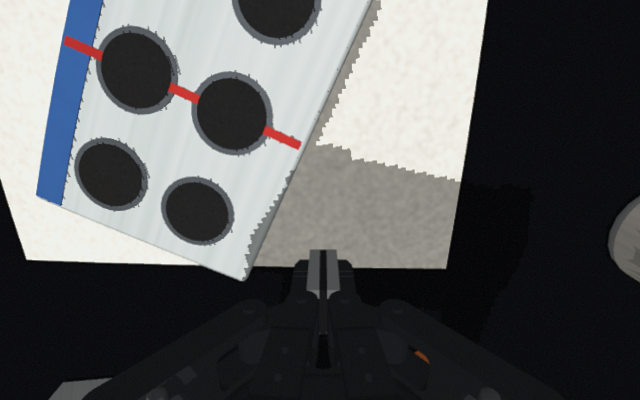

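Fingers at (322,262), and the block's near corner at (243,280) is slightly nearer the robot. I'll shift forward about 12 mm while closing the gap, then push.

play_rows:
  series:
    - [0,[0.14,-0.08,-0.1],[0,0,0]]
    - [0,[0.11,-0.12,0],[0,0,0]]
    - [0,[0.01,-0.14,0],[0,0,0]]
    - [0,[0.02,-0.14,0],[0,0,0]]
    - [0,[0.03,-0.14,0],[0,0,0]]
    - [0,[0.04,-0.13,0],[0,0,0]]
    - [0,[0.05,-0.13,0],[0,0,0]]
    - [0,[0,0,0],[0,0,0]]

```text
t: 7.82
tool_pos: [0.4875, -0.0657, 0.0183]
tool_rot: [-3.129, 0.268, 0.001]
contact_force: [-1.5, -0.0, 0.4]
opening: -0.0001
grip_force: 0.4
```

Run:
```python
from h import *
o,Rm,p,y=tool();print(p,y,o["tool_pos"],o["contact_force"])
d=wrist("pics/w5.png");find(d,np.array([-125,0]))
```

```text
[-192.97226845   -3.71502947] 0.5184387232088709 [ 0.48747322 -0.06565129  0.0182789 ] [-1.5484042  -0.04438989  0.37526619]
block red-mid [-123.9    9.2] blue-based [-125.8    7.3] phi 45.2 phi red 45.7 redlen 82.0 bluelen 87.8 bluew 10.4
```

play_rows:
  series:
    - [0,[0.07,-0.13,0],[0,0,0]]
    - [0,[0.08,-0.12,0],[0,0,0]]
    - [0,[0.09,-0.115,0],[0,0,0]]
    - [0,[0.1,-0.105,0],[0,0,0]]
    - [0,[0.105,-0.1,0],[0,0,0]]
    - [0,[0,0,0],[0,0,0]]

```text
t: 8.62
tool_pos: [0.5155, -0.0421, 0.0191]
tool_rot: [-3.13, 0.268, -0.003]
contact_force: [-0.9, 0.7, -0.8]
opening: -0.0
grip_force: 0.3
```

Run:
```python
from h import *
o,Rm,p,y=tool();print(p,y,o["tool_pos"],o["contact_force"])
d=wrist("pics/w6.png");find(d,np.array([-112,14]));mark(d)
```

```text
[-169.59198424   24.46984151] 0.5180065638351782 [ 0.51551625 -0.04210107  0.01907335] [-0.8620023   0.74920128 -0.83151576]
block red-mid [-104.8   16.9] blue-based [-107.2   15.8] phi 24.6 phi red 25.4 redlen 82.1 bluelen 104.8 bluew 10.8
```

play_rows:
  series:
    - [0,[-0.2,0.1,0],[0,0,0]]
    - [0,[0,0,-1],[0,0,0]]
    - [0,[0,0,-1],[0,0,0]]
    - [0,[0.6,-0.94,0],[0,0,0]]
    - [0,[0.6,-0.94,0],[0,0,0]]
    - [0,[0,0,1],[0,0,0]]
    - [0,[0,0,1],[0,0,0]]
    - [0,[0,0,0],[0,0,0]]

```text
t: 9.68
tool_pos: [0.5745, 0.0368, 0.0144]
tool_rot: [3.13, -0.269, -0.015]
contact_force: [0.2, 0.3, 0.2]
opening: 0.0002
grip_force: 0.0
```

Run:
```python
from h import *
o,Rm,p,y=tool();print(p,y,o["tool_pos"],o["contact_force"])
d=wrist("pics/w7.png");mark(d)
```

```text
[-125.69985364  112.59895461] 0.4746265903686577 [0.57445874 0.03675984 0.0144334 ] [0.22569045 0.30817763 0.15317286]
fence edge x at y0 -10.9 normal deg 2.08 12 16
```

View pics/w7.png

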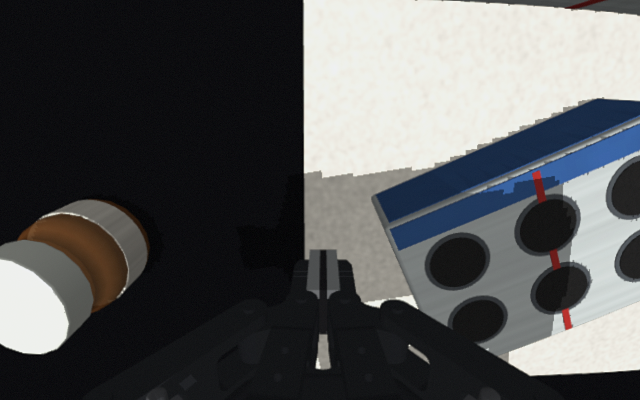

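Fingers (322,265) are left of the end face. Push C next.

play_rows:
  series:
    - [0,[0.14,0.14,0],[0,0,0]]
    - [0,[0.1,0.14,0],[0,0,0]]
    - [0,[0.06,0.13,0],[0,0,0]]
    - [0,[0.06,0.13,0],[0,0,0]]
    - [0,[0.05,0.13,0],[0,0,0]]
    - [0,[0,0,0],[0,0,0]]

```text
t: 10.48
tool_pos: [0.5952, -0.0001, 0.0208]
tool_rot: [-3.13, 0.27, -0.006]
contact_force: [0.5, 1.4, 0.9]
opening: 0.0002
grip_force: 0.8
```

play_rows:
  series:
    - [0,[-0.1,-0.3,0],[0,0,0]]
    - [0,[-0.3,0,-0.9],[0,0,0]]
    - [0,[-0.4,0.4,-0.9],[0,0,0]]
    - [0,[-0.4,0.5,-0.9],[0,0,0]]
    - [0,[-0.4,0.5,-0.5],[0,0,0]]
    - [0,[0,0,0],[0,0,0]]

```text
t: 11.22
tool_pos: [0.5053, -0.0409, 0.1814]
tool_rot: [3.129, -0.271, 0.007]
contact_force: [-0.1, 0.0, 0.1]
opening: 0.0003
grip_force: 0.0
```

Run:
```python
from h import *
o,Rm,p,y=tool();print(p,y,o["tool_pos"],o["contact_force"])
d=wrist("pics/w8.png");find(d,np.array([-98,5]));mark(d)
```

```text
[-179.82066846   23.79375026] 0.40858291635248023 [ 0.50533151 -0.04093735  0.18135607] [-0.08625993  0.04062355  0.11359853]
block red-mid [-103.6   -0.6] blue-based [-105.9   -1.3] phi 18.7 phi red 18.7 redlen 81.2 bluelen 115.4 bluew 9.7
```

play_rows:
  series:
    - [0,[-0.12,0.16,0.4],[0,0,0]]
    - [0,[0,0,0.96],[0,0,0]]
    - [0,[0,0,0.96],[0,0,0]]
    - [0,[0,0,0.96],[0,0,0]]
    - [0,[0,0,0],[0,0,0]]
    - [0,[0.12,-0.04,0],[0,0,0]]
    - [0,[0.12,-0.04,0],[0,0,0]]

```text
t: 12.15
tool_pos: [0.5128, -0.0455, 0.0171]
tool_rot: [3.129, -0.268, 0.007]
contact_force: [-0.8, -0.2, 0.6]
opening: 0.0002
grip_force: 0.0
```

play_rows:
  series:
    - [0,[0.12,-0.06,0],[0,0,0]]
    - [0,[0.12,-0.06,0],[0,0,0]]
    - [0,[0.12,-0.05,0],[0,0,0]]
    - [0,[0.1,-0.04,0],[0,0,0]]
    - [0,[0,0,0],[0,0,0]]

```text
t: 12.78
tool_pos: [0.5355, -0.0385, 0.0153]
tool_rot: [-3.13, 0.268, -0.002]
contact_force: [-0.7, 0.1, 0.3]
opening: 0.0001
grip_force: 0.6
```

Run:
```python
from h import *
o,Rm,p,y=tool();print(p,y,o["tool_pos"],o["contact_force"])
d=wrist("pics/w9.png");find(d,np.array([-96,2]));mark(d)
```

```text
[-150.53952177   31.59181017] 0.5125476181304001 [ 0.5355351  -0.03850049  0.01528426] [-0.65536504  0.07714872  0.34215797]
block red-mid [-92.2  -0.8] blue-based [-94.5  -1.1] phi 6.7 phi red 6.7 redlen 82.2 bluelen 116.3 bluew 9.9
```

play_rows:
  series:
    - [0,[0.08,-0.03,0],[0,0,0]]
    - [0,[0.08,-0.02,0],[0,0,0]]
    - [0,[0.07,-0.02,0],[0,0,0]]
    - [0,[0,0,0],[0,0,0]]
    - [0,[-0.5,0.2,0],[0,0,0]]
    - [0,[-0.5,0.2,-0.9],[0,0,0]]
    - [0,[0,0.2,-0.9],[0,0,0]]
    - [0,[0,0,0],[0,0,0]]

```text
t: 13.82
tool_pos: [0.4962, -0.0601, 0.1101]
tool_rot: [3.127, -0.27, 0.018]
contact_force: [0.1, 0.3, 0.4]
opening: -0.0005
grip_force: 0.0
```

Run:
```python
from h import *
o,Rm,p,y=tool();print(p,y,o["tool_pos"],o["contact_force"])
d=wrist("pics/w10.png");find(d,np.array([-88,2]));mark(d)
```

```text
[-185.40158901    3.27733949] 0.4285243305779088 [ 0.49617215 -0.06012526  0.11010832] [0.08701993 0.2754175  0.40013629]
block red-mid [-87.3  -1.9] blue-based [-89.9  -2. ] phi 0.5 phi red 0.6 redlen 78.3 bluelen 115.9 bluew 5.8
```

View pics/w10.png

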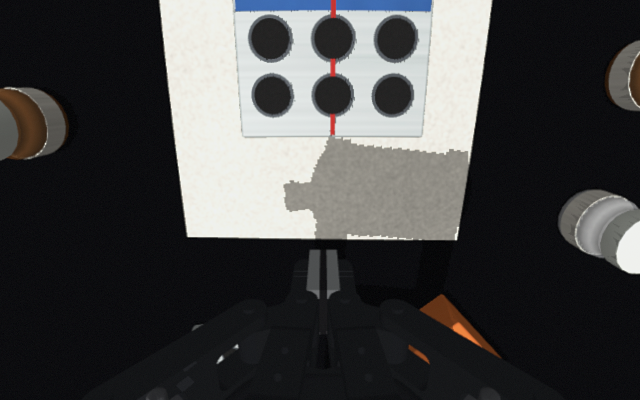

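The block faces the fence, with its red line at column 333. I'll raise to compare it with the fence mark.

play_rows:
  series:
    - [0,[0,0,-0.9],[0,0,0]]
    - [0,[0,0,-0.9],[0,0,0]]
    - [0,[0,0,0],[0,0,0]]
    - [0,[0,0,0],[0,0,0]]

```text
t: 14.38
tool_pos: [0.4918, -0.0581, 0.193]
tool_rot: [-3.13, 0.268, 0.003]
contact_force: [-0.2, 0.4, -0.2]
opening: 0.0001
grip_force: 0.0
```

Run:
```python
from h import *
o,Rm,p,y=tool();print(p,y)
d=wrist("pics/w11.png");find(d,np.array([-88,-2]));mark(d)
```

```text
[-190.00976068    4.45224569] 0.4996618128073761
block red-mid [-85.5  -1.9] blue-based [-87.9  -2. ] phi 0.5 phi red 0.3 redlen 81.6 bluelen 115.3 bluew 9.4
```

play_rows:
  series:
    - [0,[-0.5,0,-0.8],[0,0,0]]
    - [0,[0,0,-0.6],[0,0,0]]
    - [0,[0,0,0],[0,0,0]]
    - [0,[0,0,0],[0,0,0]]

```text
t: 14.92
tool_pos: [0.467, -0.0539, 0.2623]
tool_rot: [-3.129, 0.269, 0.006]
contact_force: [1.1, 1.1, -0.2]
opening: 0.0003
grip_force: 0.0
```

Run:
```python
from h import *
o,Rm,p,y=tool();print(p,y)
d=wrist("pics/w12.png");find(d,np.array([-88,-2]));mark(d)
```

```text
[-215.20387287    4.17660589] 0.49100699836308553
block red-mid [-85.4  -1.9] blue-based [-87.8  -1.9] phi 0.5 phi red 0.6 redlen 81.4 bluelen 115.0 bluew 9.4
```

play_rows:
  series:
    - [0,[0.8,0,0],[0,0,0]]
    - [0,[0.8,0,0],[0,0,0]]
    - [0,[0,0,0],[0,0,0]]
    - [0,[0,0,0],[0,0,0]]

```text
t: 15.48
tool_pos: [0.5457, -0.0675, 0.2629]
tool_rot: [-3.13, 0.268, 0.005]
contact_force: [-0.8, -0.0, -0.4]
opening: -0.0002
grip_force: 0.0
```

Run:
```python
from h import *
o,Rm,p,y=tool();print(p,y)
d=wrist("pics/w13.png");find(d,np.array([-88,-2]));mark(d)
print("at tool centre",need(-85-43-25-12,0,18))
```

```text
[-135.39807802    4.87258188] 0.496177239625353
block red-mid [-85.3  -1.6] blue-based [-87.8  -1.6] phi 0.5 phi red 0.8 redlen 80.3 bluelen 114.5 bluew 8.5
fence edge x at y0 -2.1 normal deg -0.43 32 32
mark x -3.4 16.6 y 2.3 52
at tool centre [-0.58  0.09  4.91]
```

Block at y −1.7, fence mark at y +2.2, clearance about 41 mm. I'll nudge the block +4 mm from its right end.

play_rows:
  series:
    - [0,[0.44,0.97,0],[0,0,0]]
    - [0,[0.44,0.97,0],[0,0,0]]
    - [0,[0,0,0.97],[0,0,0]]
    - [0,[0,0,0.97],[0,0,0]]
    - [0,[0,0,0.97],[0,0,0]]
    - [0,[0,0,0.97],[0,0,0]]
    - [0,[0,0,0.97],[0,0,0]]
    - [0,[0,0,0],[0,0,0]]

```text
t: 16.52
tool_pos: [0.5689, -0.1689, 0.0179]
tool_rot: [-3.127, 0.268, 0.015]
contact_force: [-0.6, 0.6, 0.6]
opening: -0.0003
grip_force: 0.0
```

Run:
```python
from h import *
o,Rm,p,y=tool();print(p,y,o["tool_pos"][2],need(-91,-74,18))
```

```text
[-94.36515856 -90.71727623] 0.4912505953488056 0.017923216568928875 [ 0.07 -0.33 -0.  ]
```

play_rows:
  series:
    - [0,[0.04,-0.12,0],[0,0,0]]
    - [0,[0.02,-0.12,0],[0,0,0]]
    - [0,[0,-0.08,0],[0,0,0]]
    - [0,[0,-0.04,0],[0,0,0]]
    - [0,[0,0,0],[0,0,0]]

```text
t: 17.15
tool_pos: [0.5809, -0.1551, 0.0245]
tool_rot: [3.127, -0.268, 0.006]
contact_force: [-1.9, -5.5, 4.2]
opening: 0.0001
grip_force: 2.5
```

play_rows:
  series:
    - [0,[0,0.3,0],[0,0,0]]
    - [0,[0,0,-1],[0,0,0]]
    - [0,[-0.2,-0.4,-1],[0,0,0]]
    - [0,[-0.3,-0.6,-1],[0,0,0]]
    - [0,[-0.3,-0.6,-1],[0,0,0]]
    - [0,[0,-0.3,-0.9],[0,0,0]]
    - [0,[0,0,0],[0,0,0]]
    - [0,[0,0,0],[0,0,0]]

```text
t: 18.15
tool_pos: [0.5531, -0.0681, 0.2662]
tool_rot: [-3.13, 0.269, 0.003]
contact_force: [0.4, 0.0, -0.3]
opening: 0.0003
grip_force: 0.0
```

Run:
```python
from h import *
o,Rm,p,y=tool();print(p,y)
d=wrist("pics/w14.png");find(d,np.array([-86,2]));mark(d)
print(need(-165,0,18))
```

```text
[-127.91070116    5.57215303] 0.4834901418467015
block red-mid [-85.5  -0.9] blue-based [-88.1  -1. ] phi 0.6 phi red 0.8 redlen 79.8 bluelen 114.2 bluew 9.6
fence edge x at y0 -1.9 normal deg -0.37 32 32
mark x -3.2 16.2 y 2.0 49
[-0.72  0.11  4.95]
```

play_rows:
  series:
    - [0,[0.37,0.97,0],[0,0,0]]
    - [0,[0.37,0.97,0],[0,0,0]]
    - [0,[0,0,0.99],[0,0,0]]
    - [0,[0,0,0.99],[0,0,0]]
    - [0,[0,0,0.99],[0,0,0]]
    - [0,[0,0,0.99],[0,0,0]]
    - [0,[0,0,0.99],[0,0,0]]
    - [0,[0,0,0],[0,0,0]]

```text
t: 19.2
tool_pos: [0.5677, -0.1679, 0.0126]
tool_rot: [-3.125, 0.269, 0.022]
contact_force: [-0.2, 0.7, 0.8]
opening: -0.0002
grip_force: 0.0
```

Run:
```python
from h import *
o,Rm,p,y=tool();print(p,y,o["tool_pos"][2],need(-91,-69.5,18))
```

```text
[-95.78012996 -89.98996435] 0.44404921243062284 0.012602877140503808 [ 0.1  -0.41 -0.11]
```

play_rows:
  series:
    - [0,[0.05,-0.14,-0.05],[0,0,0]]
    - [0,[0.05,-0.12,0],[0,0,0]]
    - [0,[0,-0.08,0],[0,0,0]]
    - [0,[0,-0.07,0],[0,0,0]]
    - [0,[0,0,0],[0,0,0]]
    - [0,[0,0,0],[0,0,0]]

```text
t: 19.95
tool_pos: [0.5838, -0.1519, 0.0246]
tool_rot: [3.127, -0.268, 0.007]
contact_force: [0.4, -6.2, 4.2]
opening: 0.0001
grip_force: 2.7
```

play_rows:
  series:
    - [0,[0,0.3,0],[0,0,0]]
    - [0,[0,0,-1],[0,0,0]]
    - [0,[-0.2,-0.4,-1],[0,0,0]]
    - [0,[-0.3,-0.6,-1],[0,0,0]]
    - [0,[-0.3,-0.6,-1],[0,0,0]]
    - [0,[0,-0.3,-0.9],[0,0,0]]
    - [0,[0,0,0],[0,0,0]]
    - [0,[0,0,0],[0,0,0]]

```text
t: 20.95
tool_pos: [0.5556, -0.0649, 0.2661]
tool_rot: [-3.129, 0.268, 0.003]
contact_force: [-0.8, 0.8, -1.2]
opening: -0.0004
grip_force: 0.0
```

Run:
```python
from h import *
o,Rm,p,y=tool();print(p,y)
d=wrist("pics/w15.png");find(d,np.array([-86,2]));mark(d)
print(need(-165,0,18))
```

```text
[-126.08736261    9.2101988 ] 0.49341600562995747
block red-mid [-85.5   2.8] blue-based [-87.7   2.7] phi 0.7 phi red 0.8 redlen 81.1 bluelen 114.3 bluew 9.9
fence edge x at y0 -1.8 normal deg -0.39 32 32
mark x -2.5 16.9 y 2.1 52
[-0.76  0.18  4.94]
```

Centred within about 0.6 mm, clearance ~41 mm. Now behind the block: tool squared to the fence, pushing at mid length.

play_rows:
  series:
    - [0,[-0.32,0.06,0],[0,0,0.11]]
    - [0,[-0.32,0.05,0],[0,0,0]]
    - [0,[0,0,0.98],[0,0,0]]
    - [0,[0,0,0.98],[0,0,0]]
    - [0,[0,0,0.98],[0,0,0]]
    - [0,[0,0,0.98],[0,0,0]]
    - [0,[0,0,0.98],[0,0,0]]
    - [0,[0,0,0],[0,0,0]]

```text
t: 22.0
tool_pos: [0.5178, -0.0635, 0.0159]
tool_rot: [-3.125, 0.294, 0.022]
contact_force: [-0.8, 0.0, 0.4]
opening: 0.0003
grip_force: 0.0
```

Run:
```python
from h import *
o,Rm,p,y=tool();print(p,y,o["tool_pos"][2],need(-112,3.5,18))
```

```text
[-163.50982729    3.84539618] -0.43738434233106366 0.015873707923382337 [ 1.03 -0.   -0.06]
```

play_rows:
  series:
    - [0,[0.2,0,0],[0,0,0]]
    - [0,[0.15,0,0],[0,0,0]]
    - [0,[0.13,0,0],[0,0,0]]
    - [0,[0.13,0,0],[0,0,0]]
    - [0,[0.13,0,0],[0,0,0]]
    - [0,[0.13,0,0],[0,0,0]]
    - [0,[0.1,0,0],[0,0,0]]
    - [0,[0,0,0],[0,0,0]]

```text
t: 23.0
tool_pos: [0.5726, -0.0738, 0.024]
tool_rot: [3.128, -0.292, 0.003]
contact_force: [-3.2, 0.5, 2.2]
opening: -0.0001
grip_force: 1.2
```

Run:
```python
from h import *
o,Rm,p,y=tool();print(p,y,o["tool_pos"][2],o["contact_force"])
d=wrist("pics/w16.png");find(d,np.array([-58,2]));mark(d)
```

```text
[-107.74211827    3.47149399] -0.37912446773638386 0.023970913837723987 [-3.194989    0.45486662  2.17460249]
block red-mid [-46.4   1.8] blue-based [-56.5   1.9] phi -0.5 phi red 0.2 redlen 98.1 bluelen 116.3 bluew 9.9
fence edge x at y0 -2.1 normal deg -0.38 32 32
mark x -17.0 5.9 y 2.0 422
```

play_rows:
  series:
    - [0,[0.08,0,0],[0,0,0]]
    - [0,[0.08,0,0],[0,0,0]]
    - [0,[0.06,0,0],[0,0,0]]
    - [0,[0,0,0],[0,0,0]]
    - [0,[0,0,0],[0,0,0]]

```text
t: 23.68
tool_pos: [0.5812, -0.0755, 0.0228]
tool_rot: [-3.128, 0.292, 0.005]
contact_force: [-7.7, 2.1, 4.6]
opening: 0.0
grip_force: 3.9
```

Run:
```python
from h import *
o,Rm,p,y=tool();print(p,y,o["tool_pos"][2],o["contact_force"])
d=wrist("pics/w17.png");find(d,np.array([-48,2]));mark(d)
```

```text
[-98.99951676   3.38017794] -0.37635037933339577 0.02278527611741367 [-7.71744316  2.06021537  4.58994237]
block red-mid [-35.7   1.8] blue-based [-47.8   2. ] phi -0.5 phi red 0.1 redlen 101.4 bluelen 116.3 bluew 9.9
fence edge x at y0 -0.8 normal deg -0.95 23 32
mark x -16.8 16.7 y 1.7 632
```

play_rows:
  series:
    - [0,[0.05,0,0],[0,0,0]]
    - [0,[0.04,0,0],[0,0,0]]
    - [0,[0,0,0],[0,0,0]]
    - [0,[0,0,0],[0,0,0]]

```text
t: 24.22
tool_pos: [0.5812, -0.0755, 0.0222]
tool_rot: [-3.127, 0.291, 0.024]
contact_force: [-22.9, 2.3, 16.9]
opening: 0.0001
grip_force: 11.6
```

Run:
```python
from h import *
o,Rm,p,y=tool();print(p,y,o["tool_pos"][2],o["contact_force"])
d=wrist("pics/w18.png");find(d,np.array([-48,2]))
```

```text
[-98.96110069   3.37808269] -0.3455735669269307 0.022156021396756476 [-22.88169549   2.27994757  16.91242535]
block red-mid [-35.9   1.8] blue-based [-47.6   1.9] phi -0.4 phi red 0.2 redlen 101.5 bluelen 116.4 bluew 9.9
```

View pics/w18.png

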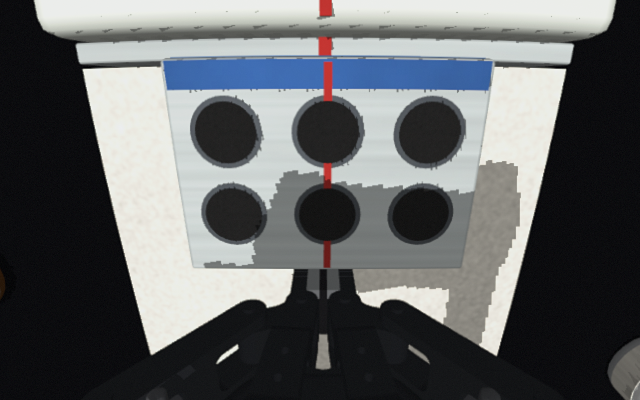

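The block is flat and seated: force rose with no motion. Back off, then check the centring precisely.

play_rows:
  series:
    - [0,[-0.2,0,0],[0,0,0]]
    - [0,[-0.3,0,0],[0,0,0]]
    - [0,[-0.3,0,0],[0,0,0]]
    - [0,[0,0,0],[0,0,0]]
    - [0,[0,0,0],[0,0,0]]

```text
t: 24.9
tool_pos: [0.5477, -0.0691, 0.0226]
tool_rot: [3.128, -0.293, 0.002]
contact_force: [0.1, 0.1, 0.6]
opening: -0.0001
grip_force: 0.0
```

```bash
cat >> h.py <<'E'
def centre(d):
    red,_=masks(d["color"]);uv=np.argwhere(red)[:,::-1]
    f=to_r(ray(d,uv,.03))*1000;b=to_r(ray(d,uv,.045))*1000
    k=(f[:,0]>-2)&(f[:,0]<5.5)&(abs(f[:,1])<12);j=(b[:,0]>-85)&(b[:,0]<-6)&(abs(b[:,1])<12)
    a=np.polyfit(b[j,0],b[j,1],1)
    print("mark y",f[k,1].mean().round(2),k.sum(),"line y at face",np.polyval(a,-2).round(2),"mean",b[j,1].mean().round(2),"slope deg",np.degrees(a[0]).round(2))
E
python3 - <<'E'
from h import *
o,Rm,p,y=tool();print(p,y,o["contact_force"])
d=wrist("pics/w19.png");find(d,np.array([-47,2]));mark(d);centre(d)
E
```

```text
[-133.11710594    3.65200557] -0.3912330558813795 [0.07142918 0.09578197 0.64354453]Traceback (most recent call last):
  File "<stdin>", line 3, in <module>
  File "h.py", line 52, in find
    b=near(blue,.045,85);r=near(red,.045,65)
  File "h.py", line 50, in near
    uv=np.argwhere(m)[:,::-1];w=ray(d,uv,z);r=to_r(w)*1000
                                ~~~^^^^^^^^
  File "h.py", line 8, in ray
    n=cv2.undistortPoints(np.float64(uv).reshape(-1,1,2),K,np.float64(d["D"])).reshape(-1,2)
      ~~~~~~~~~~~~~~~~~~~^^^^^^^^^^^^^^^^^^^^^^^^^^^^^^^^^^^^^^^^^^^^^^^^^^^^^
cv2.error: OpenCV(4.12.0) /io/opencv/modules/calib3d/src/undistort.dispatch.cpp:347: error: (-215:Assertion failed) CV_IS_MAT(_src) && CV_IS_MAT(_dst) && (_src->rows == 1 || _src->cols == 1) && (_dst->rows == 1 || _dst->cols == 1) && _src->cols + _src->rows - 1 == _dst->rows + _dst->cols - 1 && (CV_MAT_TYPE(_src->type) == CV_32FC2 || CV_MAT_TYPE(_src->type) == CV_64FC2) && (CV_MAT_TYPE(_dst->type) == CV_32FC2 || CV_MAT_TYPE(_dst->type) == CV_64FC2) in function 'cvUndistortPointsInternal'
```

play_rows:
  series:
    - [0,[0,0,-0.9],[0,0,0]]
    - [0,[0,0,-0.9],[0,0,0]]
    - [0,[0.6,0,-0.9],[0,0,0]]
    - [0,[0.6,0,0],[0,0,0]]
    - [0,[0,0,0],[0,0,0]]
    - [0,[0,0,0],[0,0,0]]

```text
t: 25.7
tool_pos: [0.6056, -0.08, 0.1563]
tool_rot: [-3.128, 0.292, 0.003]
contact_force: [0.5, 0.5, -0.4]
opening: -0.0002
grip_force: 0.0
```

Run:
```python
from h import *
o,Rm,p,y=tool();print(p,y,o["tool_pos"][2])
d=wrist("pics/w20.png");find(d,np.array([-47,2]));centre(d);mark(d)
```

```text
[-74.18253299   3.31938277] -0.38416832073959434 0.15628727047603905
block red-mid [-34.3   1.6] blue-based [-47.5   1.7] phi -0.4 phi red 0.2 redlen 103.1 bluelen 115.3 bluew 10.8
mark y 2.04 46 line y at face 1.44 mean 1.63 slope deg -0.26
fence edge x at y0 2.0 normal deg -0.05 0 32
mark x -16.4 17.0 y 1.8 142
```

```bash
python3 -c "
from station import ctrl
print(ctrl.finish_job())"
```

```text
the job is handed in; nothing more can be done
None
```

The job is handed in at about 26 s: the blue face lies flat against the fence within about 0.1°, the red line is about 0.5 mm from the mark, and the arm is clear; I steered well clear of the cups but did not re-measure them at the end.

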